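# Nest the slurry pots by grit

## Robot

A 6-joint arm with a two-finger parallel gripper is mounted at the origin on a cart in front of the work surface, level with it; the furniture and walls round the work are solid. World frame = base frame: x ahead of the robot, y to its left, z up, the work surface at z = 0. Lengths are in m, angles in rad, forces in N, time in s.
With the tool pointing down it reaches from about 0.3 to 0.775 m from the base axis. Payload 14.6 kg.
Tool frame: the origin (TCP) lies at the very end of the fingers, on their centre line; the grasp point (between the pads) lies 19 mm behind it; z points along the fingers, y is the line along which they close (so a half turn about z gives the same grasp; the last joint's range is limited). The gripper opens to 94 mm and grips with 3 to 60 N. Pads are 16 mm wide; open, the fingers measure 119 mm over their backs; the gripper's body (75 mm by 177 mm) begins 78 mm behind the grasp point.
Start: joints at [1.248, 0.3, 1.521, -0, 1.321, -0.067], TCP at [0.139, 0.532, 0.205] pointing down, gripper open.
Joint ranges: [-3.03, 3.03], [-0.79, 2.21], [0.23, 2.52], [-1.04, 4.18], [0, 3.07], [-2.55, 2.55]. Speed limits (rad/s): [2.22, 2.22, 2.57, 3.14, 3.14, 3.14].

## Interface

Orientations are given as a 3x3 rotation matrix whose columns are the frame's x, y, z axes.
In Python, from workcell import robot gives the robot as it stands.
- The arm moves only by the tool step_arm, never from a script. Its argument "plan" is a list of rows, each an object of numbers: "fingers": the closure, from 0 (fully open) to 1 (shut); "x", "y", "z": the shift along the tool's x, y, z in cm; "wx", "wy", "wz": the turn, a rotation vector about the tool's x, y, z in rad. A call has 1 to 20 rows; each row is the pose to reach, as a shift and turn from the pose commanded when the call began, along the tool's axes at that moment; what a row does not reach only later rows make up. A row lasts 1/8 s, in which the tool goes at most 62.5 mm and 10.7 degrees, less where a joint would pass 70% of its speed; a pose out of reach is approached as far as the arm can. A call with a gripper value outside its range is refused whole. The fingers move at their own pace and stop on an object; "newtons" is the grip in N (left out, the last holds). Time passes only in rows, so rows that repeat a pose let the fingers close. It gives the time, the measured TCP pose, the force, the opening and the grip force at its end, in the units of the state.
- robot.get_obs(): the state, without advancing time (a new reading comes with each control period).
- robot.camera(name): name is "side" or "top" or "wrist"; returns a dict with "img" (420x560x3 uint8, red, green, blue), "depth" (420x560 float32, m along the optical axis (not along the pixel's ray), 0 where there is no reading), "camera_matrix" (3x3 intrinsics, pixels), "rvec" (rotation vector, rad) and "tvec" (3), from world to camera coordinates, as OpenCV has them; the wrist camera has in their place "T_tool_cam" (4x4, takes a point from camera to tool coordinates, whose origin is the TCP and whose axes are the flange's). Camera axes: x right, y down, z forward; pixel columns grow to the right and rows downward; lengths in m; the calibration is good to about 2 mm. A picture is of the moment at which its call begins: read the wrist's pose just before it.
- robot.sign_off(): hands the job in; it is judged then, once.
Trained networks look in a picture, given as the dict that the camera call returned (one of the last four; its "shot" number tells which), for a name from the list of things; names that differ only in an ending like _2 or _b are one class to them, and where a whole thing is asked for, a point or a joint stands for the part that bears it (a point fixed in the world has none). Each returns a list of dicts, best first, with "p" (0 to 1); they miss things now and then, are a little off and sometimes report something else, mostly with a low value. They report only what shows in the picture. A call takes as long as a camera call. They do not tell look-alikes from the thing itself.
- robot.search_frame(picture, label): "position" ([x, y, z] in m, in world coordinates, good to about 4 mm: the middle of the surface that is visible of it).
- robot.outline_of(picture, label): "pixels" (420x560 bool, what is visible of it).
The state is a dict: "time": time; "qpos": joint angles; "joint_velocities": joint speeds; "effort": joint torques, N m; "ee_pos": TCP position; "tool_rot": TCP orientation; "wrist_force": force on the tool from outside, world axes, zero at the start; "moment": the same for the moment, N m; "width": finger opening in m; "finger_force": force on a finger pad.
Only numpy, scipy, OpenCV 4.12 (cv2) and the standard library are available. Lean on these libraries where they do the work, as an engineer would, in place of code of your own. Each camera call takes 0.05 s, during which the arm holds its last target. There are 200 camera calls.

## Task

The polishing run is over: nest the two sets of slurry pots for storing without mixing their grits, the middle yellow pot into the wide yellow one and the narrow yellow cup into the middle one, and the blue set likewise. Each must sit upright and fully home, set in with only a light push so that the pots do not jam. Leave the wide pots standing where they are, and do not disturb the red pot of nuts.

Things in the scene. Friction and masses are not known exactly. Their poses are not given: they have to be found in the camera images.
- yellow_wide: wide yellow plastic pot, funnel-like: 84 mm across the rim, 52 mm across the foot, 72 mm tall, wall 3 mm, 0.4 kg, standing loose on the bench. Inside: mouth 78 mm across, floor 56 mm across and 24 mm above the underside. Origin: centre of the underside, z up its axis
- yellow_mid: middle yellow plastic pot: upright collar 63 mm across from 50 mm up to the rim at 76 mm (take it there, from above), below it a taper to the 50 mm foot; 0.09 kg. Inside: mouth 57 mm across, floor 26 mm above the underside. Home, its underside is 24 mm above that of the wide pot, its rim 28 mm above the wide rim. Origin: centre of the underside, z up
- yellow_slim: narrow yellow plastic cup: upright collar 47 mm across from 52 mm up to the rim at 78 mm (take it there, from above), below it a slight taper to the 42 mm foot; 0.06 kg. Home, its underside is 26 mm above that of the middle pot (50 mm above the wide pot's), its rim 28 mm above the middle rim. Origin: centre of the underside, z up
- blue_wide: wide blue plastic pot, funnel-like: 84 mm across the rim, 52 mm across the foot, 72 mm tall, wall 3 mm, 0.4 kg, standing loose on the bench. Inside: mouth 78 mm across, floor 56 mm across and 24 mm above the underside. Origin: centre of the underside, z up its axis
- blue_mid: middle blue plastic pot: upright collar 63 mm across from 50 mm up to the rim at 76 mm (take it there, from above), below it a taper to the 50 mm foot; 0.09 kg. Inside: mouth 57 mm across, floor 26 mm above the underside. Home, its underside is 24 mm above that of the wide pot, its rim 28 mm above the wide rim. Origin: centre of the underside, z up
- blue_slim: narrow blue plastic cup: upright collar 47 mm across from 52 mm up to the rim at 78 mm (take it there, from above), below it a slight taper to the 42 mm foot; 0.06 kg. Home, its underside is 26 mm above that of the middle pot (50 mm above the wide pot's), its rim 28 mm above the middle rim. Origin: centre of the underside, z up
- red_pot: a red pot of the middle size (63 mm across, 76 mm tall) that holds two nuts; not part of either set, to be left alone. Origin: centre of its underside
Things that resemble listed ones, but are neither listed nor needed, are in the scene too. Leave any purple look-alike of the yellow_mid alone.

How it is judged:
By the outcome, as a careful person would: the job done as asked, in the order asked, and still so for the second after the job is handed in, with the robot touching nothing.
It also fails if it takes over 106 s, if anything falls off the work surface, if the arm or the gripper's body presses on something with over 40 N, if the wrist force passes 120 N, or if a joint passes its speed limit or range.

## Working session

There is one attempt and no reset: what is moved stays moved. The work goes in short steps, Python scripts to look and compute and a tool call to move; the robot and the scene stay as the last step left them, time stands still between calls to the robot, and variables do not carry over. Pictures are saved under pics/ and viewed, at most 14 in all, crops included, and the job is handed in when it is done.

Besides the shell and the picture viewer there is one more tool, called by a JSON object that holds its "name" and its "arguments", one argument or row to a line. step_arm: Moves the arm, as the interface text tells. Its arguments: {"type":"object","properties":{"plan":{"type":"array","items":{"type":"object","properties":{"fingers":{"type":"number"},"x":{"type":"number"},"y":{"type":"number"},"z":{"type":"number"},"wx":{"type":"number"},"wy":{"type":"number"},"wz":{"type":"number"}}}},"newtons":{"type":"number"}},"required":["plan"]}

```bash
mkdir -p pics; cat > h.py <<'E'
import numpy as np, cv2
from workcell import robot
def cam(n):
    o=robot.get_obs(); c=robot.camera(n)
    if n=="wrist":
        T=np.eye(4);T[:3,:3]=np.array(o["tool_rot"]);T[:3,3]=o["ee_pos"]; M=T@np.array(c["T_tool_cam"])
    else:
        W=np.eye(4);W[:3,:3]=cv2.Rodrigues(np.array(c["rvec"],float))[0];W[:3,3]=np.ravel(c["tvec"]);M=np.linalg.inv(W)
    return c,M
def cloud(c,M):
    K=np.array(c["camera_matrix"]);d=c["depth"];v,u=np.mgrid[:420,:560]
    P=np.stack([(u-K[0,2])/K[0,0]*d,(v-K[1,2])/K[1,1]*d,d],-1)
    W=P@M[:3,:3].T+M[:3,3]; W[d<=0]=np.nan; return W
def save(n,img,s=1): cv2.imwrite("pics/"+n+".png",cv2.resize(img[:,:,::-1],None,fx=s,fy=s))
E
python3 - <<'E'
from h import *
for n in ("top","side"):
    c,M=cam(n); save(n+"1",c["img"]); 
    W=cloud(c,M); np.savez(n+"1.npz",img=c["img"],W=W)
    print(n,M.round(2).tolist())
    for l in "yellow_wide yellow_mid yellow_slim blue_wide blue_mid blue_slim red_pot".split():
        for r in robot.search_frame(c,l): print(l,np.round(r["position"],3),round(r["p"],2))
print(robot.get_obs())
E
```

```text
top [[0.0, -0.99, 0.11, 0.4], [-1.0, 0.0, 0.0, -0.02], [-0.0, -0.11, -0.99, 1.04], [0.0, 0.0, 0.0, 1.0]]
yellow_wide [0.442 0.104 0.037] 0.56
yellow_mid [ 0.352 -0.163  0.03 ] 0.89
yellow_mid [ 0.623 -0.088  0.037] 0.79
yellow_slim [0.597 0.06  0.038] 0.7
blue_wide [ 0.452 -0.264  0.036] 0.71
blue_mid [0.437 0.253 0.035] 0.88
blue_slim [ 0.435 -0.071  0.023] 0.75
red_pot [ 0.612 -0.287  0.042] 0.71
side [[0.9, -0.29, 0.31, 0.18], [-0.43, -0.58, 0.69, -0.69], [-0.02, -0.76, -0.65, 0.68], [0.0, 0.0, 0.0, 1.0]]
yellow_wide [0.445 0.096 0.053] 0.86
yellow_mid [ 0.351 -0.164  0.053] 0.92
yellow_mid [ 0.612 -0.092  0.054] 0.76
yellow_mid [ 0.453 -0.248  0.047] 0.22
yellow_slim [0.59  0.044 0.054] 0.67
blue_wide [ 0.452 -0.246  0.048] 0.81
blue_mid [0.436 0.232 0.055] 0.87
blue_slim [ 0.434 -0.08   0.057] 0.97
red_pot [ 0.607 -0.288  0.055] 0.68
{'time': 0.8, 'qpos': array([ 1.24839185e+00,  2.99837164e-01,  1.52097874e+00, -1.42470575e-05,
        1.32068376e+00, -6.66098693e-02]), 'joint_velocities': array([-1.35733300e-05, -1.00271867e-03, -1.64047014e-03, -2.05914042e-03,
        3.23372108e-04,  7.08809834e-04]), 'effort': array([ 2.82402798e-03, -5.31626844e+01, -3.52916229e+01,  7.10261101e-02,
        2.12144677e-02, -4.11314818e-05]), 'ee_pos': array([0.1391709 , 0.5321054 , 0.20548907]), 'tool_rot': array([[-9.67463446e-01,  2.53010826e-01,  4.25566166e-05],
       [ 2.53010829e-01,  9.67463443e-01,  8.38262617e-05],
       [-1.99630191e-05,  9.18661289e-05, -9.99999996e-01]]), 'wrist_force': array([ 0.02299489,  0.25064392, -0.0763791 ]), 'moment': array([-0.01271455,  0.02633514,  0.01178445]), 'finger_force': 0.0, 'width': 0.09377429371174952}
```

View pics/top1.png

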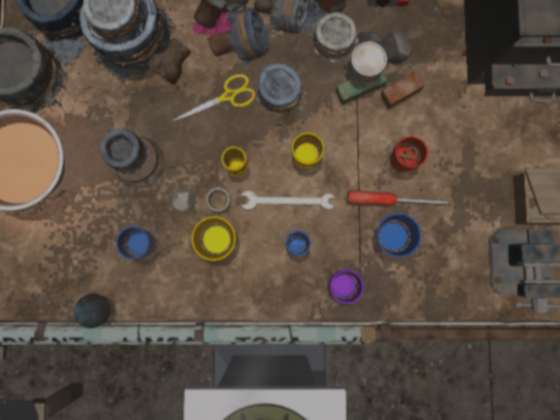

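View pics/side1.png

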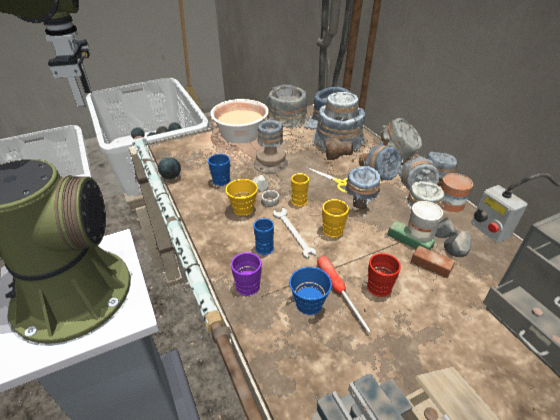

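```bash
python3 - <<'E'
import numpy as np, cv2
for n in ("top","side"):
    D=np.load(n+"1.npz");W=D["W"];img=D["img"]
    cs=dict(yw=(.442,.104),ymA=(.352,-.163),ymB=(.623,-.09),ys=(.597,.055),bw=(.452,-.26),bm=(.437,.25),bs=(.435,-.075),red=(.612,-.287))
    for k,(x,y) in cs.items():
        m=(np.hypot(W[...,0]-x,W[...,1]-y)<.06)&(W[...,2]>.02)
        z=W[...,2][m]; top=np.nanpercentile(z,97)
        r=m&(W[...,2]>top-.005)
        P=W[r][:,:2]; c,rad=cv2.minEnclosingCircle(P.astype(np.float32))
        print(n,k,"ztop",top.round(4),"c",np.round(c,4),"r",round(rad,4),"rgb",np.median(img[m],axis=0))
E
```

```text
top yw ztop 0.0729 c [0.4431 0.0957] r 0.0422 rgb [128. 108.  29.]
top ymA ztop 0.077 c [ 0.3523 -0.155 ] r 0.0316 rgb [ 95.  56. 116.]
top ymB ztop 0.0768 c [ 0.6164 -0.0845] r 0.0318 rgb [137. 116.  23.]
top ys ztop 0.0795 c [0.5956 0.0582] r 0.0236 rgb [92. 72. 21.]
top bw ztop 0.0727 c [ 0.4495 -0.2559] r 0.0423 rgb [53. 69. 97.]
top bm ztop 0.0769 c [0.4347 0.2487] r 0.0319 rgb [57. 67. 92.]
top bs ztop 0.0801 c [ 0.4338 -0.0648] r 0.0235 rgb [54.  65.5 94.5]
top red ztop 0.0765 c [ 0.6085 -0.2843] r 0.0323 rgb [92. 45. 34.]
side yw ztop 0.073 c [0.444  0.0933] r 0.0431 rgb [184. 142.  33.]
side ymA ztop 0.0773 c [ 0.3539 -0.1586] r 0.0323 rgb [ 91.  45. 121.]
side ymB ztop 0.077 c [ 0.6175 -0.0884] r 0.0332 rgb [158.  121.   29.5]
side ys ztop 0.0788 c [0.5969 0.0551] r 0.0245 rgb [157. 120.  30.]
side bw ztop 0.0731 c [ 0.4504 -0.2592] r 0.0429 rgb [ 37.  78. 127.]
side bm ztop 0.0771 c [0.4362 0.2438] r 0.0331 rgb [ 30.  62. 102.]
side bs ztop 0.0792 c [ 0.4346 -0.0665] r 0.0252 rgb [ 31.  64. 105.]
side red ztop 0.0774 c [ 0.6096 -0.2865] r 0.0325 rgb [119.  34.  27.]
```

The top view shows yellow mid at (307,150). Its look-alike at (345,287) is purple, so I leave that alone. The rest are yellow wide (214,239), yellow slim (234,160), blue wide (398,236), blue mid (135,243), blue slim (297,243) and the red pot with nuts (410,154). I'll confirm the choice between the two mid pots in a crop, and meanwhile move above the yellow one.

```bash
python3 - <<'E'
from h import *
img=np.load("top1.npz")["img"]; save("crop1",img[110:320,200:440],3 if 0 else 2.8)
E
```

```text
(no output)
```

View pics/crop1.png

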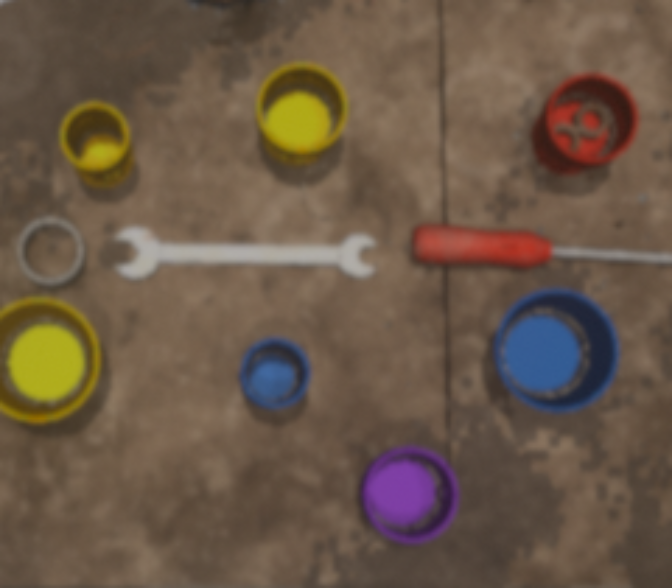

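{"name": "step_arm", "arguments": {
  "plan": [
    {"x": -61.9,"y": -47.7,"z": 0,"wz": -0.256,"fingers": 0},
    {"x": -61.9,"y": -47.7,"z": 0,"wz": -0.256,"fingers": 0},
    {"x": -61.9,"y": -47.7,"z": 0,"wz": -0.256,"fingers": 0},
    {"x": -61.9,"y": -47.7,"z": 0,"wz": -0.256,"fingers": 0},
    {"x": -61.9,"y": -47.7,"z": 0,"wz": -0.256,"fingers": 0},
    {"x": -61.9,"y": -47.7,"z": 0,"wz": -0.256,"fingers": 0},
    {"x": -61.9,"y": -47.7,"z": 0,"wz": -0.256,"fingers": 0},
    {"x": -61.9,"y": -47.7,"z": 0,"wz": -0.256,"fingers": 0},
    {"x": -61.9,"y": -47.7,"z": 0,"wz": -0.256,"fingers": 0},
    {"x": -61.9,"y": -47.7,"z": 0,"wz": -0.256,"fingers": 0},
    {"x": -61.9,"y": -47.7,"z": 0,"wz": -0.256,"fingers": 0},
    {"x": -61.9,"y": -47.7,"z": 0,"wz": -0.256,"fingers": 0},
    {"x": -61.9,"y": -47.7,"z": 0,"wz": -0.256,"fingers": 0},
    {"x": -61.9,"y": -47.7,"z": 0,"wz": -0.256,"fingers": 0},
    {"x": -61.9,"y": -47.7,"z": 0,"wz": -0.256,"fingers": 0},
    {"x": -61.9,"y": -47.7,"z": 0,"wz": -0.256,"fingers": 0},
    {"x": -61.9,"y": -47.7,"z": 0,"wz": -0.256,"fingers": 0}
  ]
}}

```text
validation failed for argument at $.pl...
```

The crop confirms it: yellow mid is at (302,113) in the crop, and the purple look-alike is at (408,495). All the pots are empty. The move was refused, so I'll probe the call format with a single row.

{"name": "step_arm", "arguments": {
  "plan": [
    {"x": -4.0,"y": -3.0,"z": 0.0,"wx": 0.0,"wy": 0.0,"wz": 0.0,"fingers": 0.0}
  ]
}}

```text
time: 0.92
ee_pos: [0.1696, 0.4934, 0.205]
tool_rot: [[-0.968, 0.25, -0.0], [0.25, 0.968, -0.0], [0.0, -0.0, -1.0]]
wrist_force: [0.9, -0.0, 0.2]
width: 0.094
finger_force: 0.0
```

{"name": "step_arm", "arguments": {
  "plan": [
    {"x": -57.9,"y": -44.7,"z": 0.0,"wx": 0.0,"wy": 0.0,"wz": -0.256,"fingers": 0.0},
    {"x": -57.9,"y": -44.7,"z": 0.0,"wx": 0.0,"wy": 0.0,"wz": -0.256,"fingers": 0.0},
    {"x": -57.9,"y": -44.7,"z": 0.0,"wx": 0.0,"wy": 0.0,"wz": -0.256,"fingers": 0.0},
    {"x": -57.9,"y": -44.7,"z": 0.0,"wx": 0.0,"wy": 0.0,"wz": -0.256,"fingers": 0.0},
    {"x": -57.9,"y": -44.7,"z": 0.0,"wx": 0.0,"wy": 0.0,"wz": -0.256,"fingers": 0.0},
    {"x": -57.9,"y": -44.7,"z": 0.0,"wx": 0.0,"wy": 0.0,"wz": -0.256,"fingers": 0.0},
    {"x": -57.9,"y": -44.7,"z": 0.0,"wx": 0.0,"wy": 0.0,"wz": -0.256,"fingers": 0.0},
    {"x": -57.9,"y": -44.7,"z": 0.0,"wx": 0.0,"wy": 0.0,"wz": -0.256,"fingers": 0.0},
    {"x": -57.9,"y": -44.7,"z": 0.0,"wx": 0.0,"wy": 0.0,"wz": -0.256,"fingers": 0.0},
    {"x": -57.9,"y": -44.7,"z": 0.0,"wx": 0.0,"wy": 0.0,"wz": -0.256,"fingers": 0.0},
    {"x": -57.9,"y": -44.7,"z": 0.0,"wx": 0.0,"wy": 0.0,"wz": -0.256,"fingers": 0.0},
    {"x": -57.9,"y": -44.7,"z": 0.0,"wx": 0.0,"wy": 0.0,"wz": -0.256,"fingers": 0.0},
    {"x": -57.9,"y": -44.7,"z": 0.0,"wx": 0.0,"wy": 0.0,"wz": -0.256,"fingers": 0.0},
    {"x": -57.9,"y": -44.7,"z": 0.0,"wx": 0.0,"wy": 0.0,"wz": -0.256,"fingers": 0.0}
  ]
}}

```text
time: 2.68
ee_pos: [0.617, -0.0855, 0.2052]
tool_rot: [[-1.0, -0.0, -0.001], [-0.0, 1.0, 0.0], [0.001, 0.0, -1.0]]
wrist_force: [-0.3, 1.0, 0.3]
width: 0.0939
finger_force: 0.0
```

Arrived. Each row apparently needs all its keys. Next is a wrist look, comparing the rim centre with the earlier estimates.

```bash
cat >> h.py <<'E'
def rims(c,M,cs,R=.06):
    W=cloud(c,M)
    for k,(x,y,z0,z1) in cs.items():
        m=(np.hypot(W[...,0]-x,W[...,1]-y)<R)&(W[...,2]>z0)&(W[...,2]<z1)
        if m.sum()<30: print(k,"few",m.sum()); continue
        P=W[m]; top=np.percentile(P[:,2],97); P=P[P[:,2]>top-.004]
        q,r=cv2.minEnclosingCircle(P[:,:2].astype(np.float32))
        # algebraic fit
        A=np.c_[2*P[:,:2],np.ones(len(P))]; s=np.linalg.lstsq(A,(P[:,:2]**2).sum(1),rcond=None)[0]
        print(k,"top",top.round(4),"enc",np.round(q,4),round(r,4),"fit",s[:2].round(4),"n",len(P))
E
python3 - <<'E'
from h import *
c,M=cam("wrist"); save("w1",c["img"]); print(M.round(2).tolist())
rims(c,M,dict(ym=(.617,-.086,.06,.09),ys=(.596,.057,.06,.09)))
print(robot.get_obs()["time"])
E
```

```text
[[-0.0, 0.97, 0.25, 0.54], [1.0, -0.0, 0.0, -0.09], [0.0, 0.25, -0.97, 0.39], [0.0, 0.0, 0.0, 1.0]]
ym top 0.0794 enc [ 0.6176 -0.0824] 0.0317 fit [ 0.6171 -0.0825] n 565
ys top 0.0814 enc [0.597  0.0597] 0.0239 fit [0.5969 0.0595] n 468
2.725
```

View pics/w1.png

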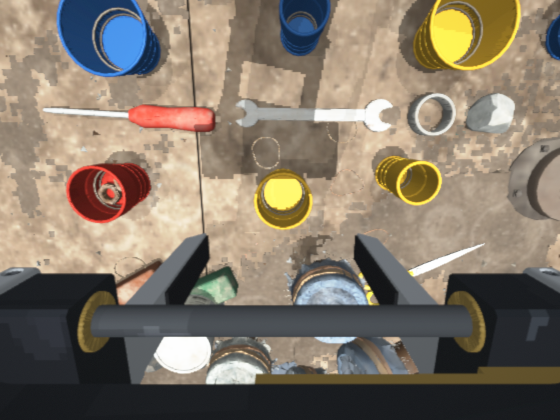

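The wrist view shows yellow mid centred between the fingers at (283,200), with yellow slim at (410,180) and red at (95,190) well clear. Descend and grasp.

{"name": "step_arm", "arguments": {
  "newtons": 12,
  "plan": [
    {"x": 0,"y": 0.1,"z": 6,"wx": 0,"wy": 0,"wz": 0,"fingers": 0},
    {"x": 0,"y": 0.1,"z": 11,"wx": 0,"wy": 0,"wz": 0,"fingers": 0},
    {"x": 0,"y": 0.1,"z": 14,"wx": 0,"wy": 0,"wz": 0,"fingers": 0},
    {"x": 0,"y": 0.1,"z": 15.2,"wx": 0,"wy": 0,"wz": 0,"fingers": 0},
    {"x": 0,"y": 0.1,"z": 15.2,"wx": 0,"wy": 0,"wz": 0,"fingers": 0.2},
    {"x": 0,"y": 0.1,"z": 15.2,"wx": 0,"wy": 0,"wz": 0,"fingers": 0.3},
    {"x": 0,"y": 0.1,"z": 15.2,"wx": 0,"wy": 0,"wz": 0,"fingers": 0.5},
    {"x": 0,"y": 0.1,"z": 15.2,"wx": 0,"wy": 0,"wz": 0,"fingers": 0.5},
    {"x": 0,"y": 0.1,"z": 15.2,"wx": 0,"wy": 0,"wz": 0,"fingers": 0.5}
  ]
}}

```text
time: 3.85
ee_pos: [0.6178, -0.0851, 0.0544]
tool_rot: [[-1.0, -0.0, 0.002], [-0.0, 1.0, -0.0], [-0.002, -0.0, -1.0]]
wrist_force: [-0.6, 0.4, 6.1]
width: 0.0638
finger_force: 12.0
```

{"name": "step_arm", "arguments": {
  "plan": [
    {"x": 0,"y": 0,"z": -3,"wx": 0,"wy": 0,"wz": 0,"fingers": 0.5},
    {"x": 0,"y": 0,"z": -8,"wx": 0,"wy": 0,"wz": 0,"fingers": 0.5},
    {"x": 0,"y": 0,"z": -13,"wx": 0,"wy": 0,"wz": 0,"fingers": 0.5},
    {"x": 2,"y": 4,"z": -16.7,"wx": 0,"wy": 0,"wz": 0,"fingers": 0.5},
    {"x": 4,"y": 9,"z": -16.7,"wx": 0,"wy": 0,"wz": 0,"fingers": 0.5},
    {"x": 7,"y": 14,"z": -16.7,"wx": 0,"wy": 0,"wz": 0,"fingers": 0.5},
    {"x": 8.7,"y": 18,"z": -16.7,"wx": 0,"wy": 0,"wz": 0,"fingers": 0.5},
    {"x": 8.7,"y": 18,"z": -16.7,"wx": 0,"wy": 0,"wz": 0,"fingers": 0.5},
    {"x": 8.7,"y": 18,"z": -16.7,"wx": 0,"wy": 0,"wz": 0,"fingers": 0.5}
  ]
}}

```text
time: 4.97
ee_pos: [0.5305, 0.0946, 0.2205]
tool_rot: [[-1.0, -0.0, 0.0], [-0.0, 1.0, -0.0], [-0.0, -0.0, -1.0]]
wrist_force: [0.1, -0.9, -0.9]
width: 0.0639
finger_force: 12.0
```

```bash
python3 - <<'E'
from h import *
c,M=cam("wrist"); save("w2",c["img"])
rims(c,M,dict(yw=(.443,.095,.06,.085),bs=(.434,-.065,.06,.095),held=(.53,.095,.21,.28),bm=(.435,.247,.06,.09)))
o=robot.get_obs();print(o["time"],o["ee_pos"],o["width"],o["wrist_force"])
E
```

```text
yw top 0.0751 enc [0.4443 0.0977] 0.0421 fit [0.4445 0.0976] n 905
bs top 0.0808 enc [ 0.4349 -0.0627] 0.0242 fit [ 0.4352 -0.0624] n 515
held top 0.277 enc [0.5215 0.0954] 0.0441 fit [0.5104 0.0954] n 597
bm top 0.0794 enc [0.4362 0.2501] 0.0319 fit [0.4362 0.2497] n 685
5.025 [0.53057246 0.09425016 0.22034732] 0.06382798715769256 [ 1.06918876 -0.32751775 -0.88241635]
```

View pics/w2.png

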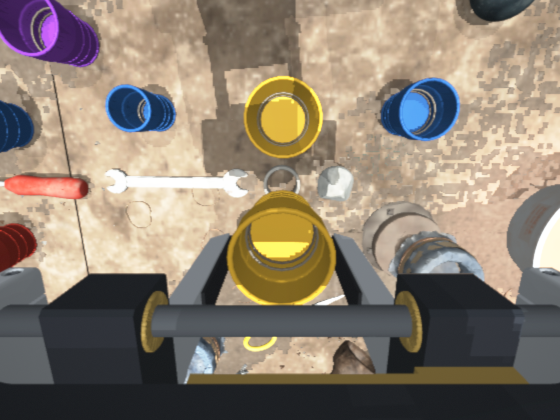

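The held pot hangs upright at (282,250), and the wide pot is at (283,117), free and clear. I'll measure the held rim with the same camera, so that the calibration bias cancels.

```bash
cat >> h.py <<'E'
def held(c,M,x,y,zr,ref,R):
    W=cloud(c,M); h=cv2.cvtColor(c["img"],cv2.COLOR_RGB2HSV); lo,hi=(18,35) if ref=="y" else (95,120)
    m=(np.hypot(W[...,0]-x,W[...,1]-y)<R+.012)&(abs(W[...,2]-zr)<.012)&(h[...,0]>=lo)&(h[...,0]<=hi)&(h[...,1]>120)
    P=W[m]; t=np.percentile(P[:,2],95); P=P[P[:,2]>t-.004]
    q,r=cv2.minEnclosingCircle(P[:,:2].astype(np.float32))
    pl=np.linalg.lstsq(np.c_[P[:,:2]-np.mean(P[:,:2],0),np.ones(len(P))],P[:,2],rcond=None)[0]
    print("held rim",t.round(4),"c",np.round(q,4),round(r,4),"n",len(P),"tilt",pl[:2].round(3))
E
python3 - <<'E'
from h import *
c,M=cam("wrist"); held(c,M,.5305,.0946,.2435,"y",.0315)
E
```

```text
held rim 0.2449 c [0.5304 0.095 ] 0.0323 n 1900 tilt [-0.009  0.007]
```

{"name": "step_arm", "arguments": {
  "plan": [
    {"x": 4.5,"y": 0.1,"z": 0,"wx": 0,"wy": 0,"wz": 0,"fingers": 0.5},
    {"x": 8.65,"y": 0.15,"z": 0,"wx": 0,"wy": 0,"wz": 0,"fingers": 0.5},
    {"x": 8.65,"y": 0.15,"z": 2,"wx": 0,"wy": 0,"wz": 0,"fingers": 0.5},
    {"x": 8.65,"y": 0.15,"z": 6,"wx": 0,"wy": 0,"wz": 0,"fingers": 0.5},
    {"x": 8.65,"y": 0.15,"z": 9,"wx": 0,"wy": 0,"wz": 0,"fingers": 0.5},
    {"x": 8.65,"y": 0.15,"z": 11,"wx": 0,"wy": 0,"wz": 0,"fingers": 0.5},
    {"x": 8.65,"y": 0.15,"z": 12.5,"wx": 0,"wy": 0,"wz": 0,"fingers": 0.5},
    {"x": 8.65,"y": 0.15,"z": 13.5,"wx": 0,"wy": 0,"wz": 0,"fingers": 0.5},
    {"x": 8.65,"y": 0.15,"z": 13.8,"wx": 0,"wy": 0,"wz": 0,"fingers": 0.5},
    {"x": 8.65,"y": 0.15,"z": 13.8,"wx": 0,"wy": 0,"wz": 0,"fingers": 0.5}
  ]
}}

```text
time: 6.32
ee_pos: [0.444, 0.0965, 0.0827]
tool_rot: [[-1.0, -0.0, 0.0], [-0.0, 1.0, 0.0], [-0.0, 0.0, -1.0]]
wrist_force: [0.9, -0.8, -0.8]
width: 0.0642
finger_force: 12.0
```

Nothing touches yet. Lower in small steps until there is light contact.

{"name": "step_arm", "arguments": {
  "plan": [
    {"x": 0,"y": 0,"z": 0.2,"wx": 0,"wy": 0,"wz": 0,"fingers": 0.5},
    {"x": 0,"y": 0,"z": 0.35,"wx": 0,"wy": 0,"wz": 0,"fingers": 0.5},
    {"x": 0,"y": 0,"z": 0.5,"wx": 0,"wy": 0,"wz": 0,"fingers": 0.5},
    {"x": 0,"y": 0,"z": 0.5,"wx": 0,"wy": 0,"wz": 0,"fingers": 0.5}
  ]
}}

```text
time: 6.82
ee_pos: [0.4443, 0.0967, 0.0782]
tool_rot: [[-1.0, -0.0, 0.002], [-0.0, 1.0, 0.001], [-0.002, 0.001, -1.0]]
wrist_force: [-1.3, 0.9, 6.6]
width: 0.0639
finger_force: 12.0
```

{"name": "step_arm", "arguments": {
  "plan": [
    {"x": 0,"y": 0,"z": 0.1,"wx": 0,"wy": 0,"wz": 0,"fingers": 0.5},
    {"x": 0,"y": 0,"z": 0.1,"wx": 0,"wy": 0,"wz": 0,"fingers": 0.5}
  ]
}}

```text
time: 7.08
ee_pos: [0.4446, 0.0968, 0.0777]
tool_rot: [[-1.0, -0.0, 0.002], [-0.0, 1.0, 0.001], [-0.002, 0.001, -1.0]]
wrist_force: [-3.3, 1.3, 14.7]
width: 0.0636
finger_force: 12.0
```

{"name": "step_arm", "arguments": {
  "plan": [
    {"x": 0,"y": 0,"z": -0.1,"wx": 0,"wy": 0,"wz": 0,"fingers": 0.5},
    {"x": 0,"y": 0,"z": -0.1,"wx": 0,"wy": 0,"wz": 0,"fingers": 0.2},
    {"x": 0,"y": 0,"z": -0.1,"wx": 0,"wy": 0,"wz": 0,"fingers": 0},
    {"x": 0,"y": 0,"z": -0.1,"wx": 0,"wy": 0,"wz": 0,"fingers": 0},
    {"x": 0,"y": 0,"z": -0.1,"wx": 0,"wy": 0,"wz": 0,"fingers": 0},
    {"x": 0,"y": 0,"z": -3,"wx": 0,"wy": 0,"wz": 0,"fingers": 0},
    {"x": 0,"y": 0,"z": -8,"wx": 0,"wy": 0,"wz": 0,"fingers": 0},
    {"x": 0,"y": 0,"z": -12.8,"wx": 0,"wy": 0,"wz": 0,"fingers": 0},
    {"x": -5,"y": -1.3,"z": -12.8,"wx": 0,"wy": 0,"wz": 0,"fingers": 0},
    {"x": -10,"y": -2.6,"z": -12.8,"wx": 0,"wy": 0,"wz": 0,"fingers": 0},
    {"x": -15.2,"y": -3.8,"z": -12.8,"wx": 0,"wy": 0,"wz": 0,"fingers": 0},
    {"x": -15.2,"y": -3.8,"z": -12.8,"wx": 0,"wy": 0,"wz": 0,"fingers": 0}
  ]
}}

```text
time: 8.57
ee_pos: [0.5974, 0.0575, 0.2024]
tool_rot: [[-1.0, 0.001, -0.002], [0.001, 1.0, -0.0], [0.002, -0.0, -1.0]]
wrist_force: [-0.3, -0.3, 0.0]
width: 0.0944
finger_force: 0.0
```

```bash
python3 - <<'E'
from h import *
c,M=cam("wrist"); save("w3",c["img"])
rims(c,M,dict(ys=(.596,.058,.06,.09),ymN=(.444,.096,.085,.12),yw=(.444,.096,.06,.079)))
print(robot.get_obs()["ee_pos"])
E
```

```text
ys top 0.0812 enc [0.5971 0.0601] 0.0237 fit [0.5968 0.0601] n 423
ymN top 0.1033 enc [0.4435 0.0976] 0.0317 fit [0.4439 0.0975] n 822
yw top 0.0774 enc [0.4448 0.0974] 0.042 fit [0.449  0.0958] n 888
[0.59602814 0.05811968 0.20303432]
```

View pics/w3.png

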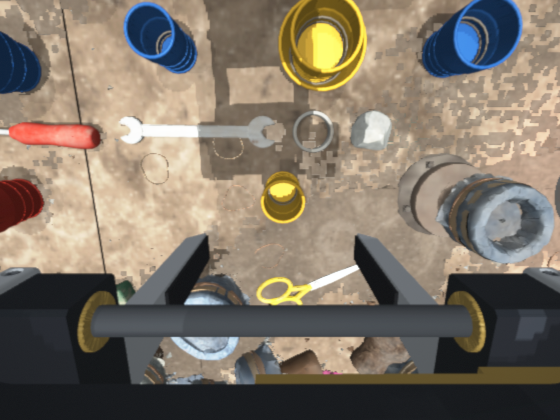

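The middle pot sits concentric in the wide one at (320,40), with its rim 28 mm above the wide rim, so it is home. Yellow slim is centred at (283,200). Grasp it.

{"name": "step_arm", "arguments": {
  "newtons": 12,
  "plan": [
    {"x": -0.05,"y": 0.1,"z": 6,"wx": 0,"wy": 0,"wz": 0,"fingers": 0},
    {"x": -0.05,"y": 0.1,"z": 11,"wx": 0,"wy": 0,"wz": 0,"fingers": 0.1},
    {"x": -0.05,"y": 0.1,"z": 14,"wx": 0,"wy": 0,"wz": 0,"fingers": 0.2},
    {"x": -0.05,"y": 0.1,"z": 14.8,"wx": 0,"wy": 0,"wz": 0,"fingers": 0.3},
    {"x": -0.05,"y": 0.1,"z": 14.8,"wx": 0,"wy": 0,"wz": 0,"fingers": 0.4},
    {"x": -0.05,"y": 0.1,"z": 14.8,"wx": 0,"wy": 0,"wz": 0,"fingers": 0.5},
    {"x": -0.05,"y": 0.1,"z": 14.8,"wx": 0,"wy": 0,"wz": 0,"fingers": 0.7},
    {"x": -0.05,"y": 0.1,"z": 14.8,"wx": 0,"wy": 0,"wz": 0,"fingers": 0.7},
    {"x": -0.05,"y": 0.1,"z": 14.8,"wx": 0,"wy": 0,"wz": 0,"fingers": 0.7}
  ]
}}

```text
time: 9.75
ee_pos: [0.5971, 0.0594, 0.058]
tool_rot: [[-1.0, -0.0, 0.003], [-0.0, 1.0, -0.0], [-0.003, -0.0, -1.0]]
wrist_force: [-0.8, -1.6, 8.1]
width: 0.0468
finger_force: 12.0
```

{"name": "step_arm", "arguments": {
  "plan": [
    {"x": 0,"y": 0,"z": -3,"wx": 0,"wy": 0,"wz": 0,"fingers": 0.7},
    {"x": 0,"y": 0,"z": -8,"wx": 0,"wy": 0,"wz": 0,"fingers": 0.7},
    {"x": 0,"y": 0,"z": -13,"wx": 0,"wy": 0,"wz": 0,"fingers": 0.7},
    {"x": 2,"y": 1,"z": -17.4,"wx": 0,"wy": 0,"wz": 0,"fingers": 0.7},
    {"x": 4.5,"y": 2.5,"z": -17.4,"wx": 0,"wy": 0,"wz": 0,"fingers": 0.7},
    {"x": 6.6,"y": 3.7,"z": -17.4,"wx": 0,"wy": 0,"wz": 0,"fingers": 0.7},
    {"x": 6.6,"y": 3.7,"z": -17.4,"wx": 0,"wy": 0,"wz": 0,"fingers": 0.7},
    {"x": 6.6,"y": 3.7,"z": -17.4,"wx": 0,"wy": 0,"wz": 0,"fingers": 0.7}
  ]
}}

```text
time: 10.75
ee_pos: [0.5307, 0.0963, 0.2307]
tool_rot: [[-1.0, -0.0, 0.001], [-0.0, 1.0, -0.0], [-0.001, -0.0, -1.0]]
wrist_force: [-0.5, -0.6, -1.5]
width: 0.0466
finger_force: 12.0
```

```bash
python3 - <<'E'
from h import *
c,M=cam("wrist"); p=robot.get_obs()["ee_pos"]; print(p)
held(c,M,p[0],p[1],p[2]+.021,"y",.0235)
rims(c,M,dict(ymN=(.444,.096,.085,.12)))
E
```

```text
[0.53079389 0.09612722 0.23049913]
held rim 0.2538 c [0.5308 0.0971] 0.0241 n 1416 tilt [-0.008 -0.007]
ymN top 0.1033 enc [0.4433 0.0978] 0.0317 fit [0.4435 0.0978] n 666
```

{"name": "step_arm", "arguments": {
  "plan": [
    {"x": 4.5,"y": 0.05,"z": 0,"wx": 0,"wy": 0,"wz": 0,"fingers": 0.7},
    {"x": 8.7,"y": 0.05,"z": 0,"wx": 0,"wy": 0,"wz": 0,"fingers": 0.7},
    {"x": 8.7,"y": 0.05,"z": 0,"wx": 0,"wy": 0,"wz": 0,"fingers": 0.7},
    {"x": 8.7,"y": 0.05,"z": 4,"wx": 0,"wy": 0,"wz": 0,"fingers": 0.7},
    {"x": 8.7,"y": 0.05,"z": 6,"wx": 0,"wy": 0,"wz": 0,"fingers": 0.7},
    {"x": 8.7,"y": 0.05,"z": 8,"wx": 0,"wy": 0,"wz": 0,"fingers": 0.7},
    {"x": 8.7,"y": 0.05,"z": 10,"wx": 0,"wy": 0,"wz": 0,"fingers": 0.7},
    {"x": 8.7,"y": 0.05,"z": 11,"wx": 0,"wy": 0,"wz": 0,"fingers": 0.7},
    {"x": 8.7,"y": 0.05,"z": 11.7,"wx": 0,"wy": 0,"wz": 0,"fingers": 0.7},
    {"x": 8.7,"y": 0.05,"z": 11.7,"wx": 0,"wy": 0,"wz": 0,"fingers": 0.7}
  ]
}}

```text
time: 12.05
ee_pos: [0.4435, 0.0969, 0.1134]
tool_rot: [[-1.0, -0.0, -0.0], [-0.0, 1.0, -0.0], [0.0, -0.0, -1.0]]
wrist_force: [0.3, -0.2, -0.7]
width: 0.0464
finger_force: 12.0
```

{"name": "step_arm", "arguments": {
  "plan": [
    {"x": 0,"y": 0,"z": 0.3,"wx": 0,"wy": 0,"wz": 0,"fingers": 0.7},
    {"x": 0,"y": 0,"z": 0.5,"wx": 0,"wy": 0,"wz": 0,"fingers": 0.7},
    {"x": 0,"y": 0,"z": 0.5,"wx": 0,"wy": 0,"wz": 0,"fingers": 0.7}
  ]
}}

```text
time: 12.42
ee_pos: [0.4433, 0.097, 0.1085]
tool_rot: [[-1.0, -0.0, 0.0], [-0.0, 1.0, 0.0], [-0.0, 0.0, -1.0]]
wrist_force: [0.4, -0.5, -0.7]
width: 0.047
finger_force: 12.0
```

{"name": "step_arm", "arguments": {
  "plan": [
    {"x": 0,"y": 0,"z": 0.15,"wx": 0,"wy": 0,"wz": 0,"fingers": 0.7},
    {"x": 0,"y": 0,"z": 0.25,"wx": 0,"wy": 0,"wz": 0,"fingers": 0.7},
    {"x": 0,"y": 0,"z": 0.25,"wx": 0,"wy": 0,"wz": 0,"fingers": 0.7}
  ]
}}

```text
time: 12.8
ee_pos: [0.4443, 0.0969, 0.1074]
tool_rot: [[-1.0, -0.0, 0.003], [-0.0, 1.0, -0.0], [-0.003, -0.0, -1.0]]
wrist_force: [-2.0, -2.2, 15.0]
width: 0.0469
finger_force: 12.0
```

Contact at the expected height. Release, rise and go to blue mid.

{"name": "step_arm", "arguments": {
  "plan": [
    {"x": 0,"y": 0,"z": -0.1,"wx": 0,"wy": 0,"wz": 0,"fingers": 0.7},
    {"x": 0,"y": 0,"z": -0.1,"wx": 0,"wy": 0,"wz": 0,"fingers": 0.4},
    {"x": 0,"y": 0,"z": -0.1,"wx": 0,"wy": 0,"wz": 0,"fingers": 0.2},
    {"x": 0,"y": 0,"z": -0.1,"wx": 0,"wy": 0,"wz": 0,"fingers": 0},
    {"x": 0,"y": 0,"z": -0.1,"wx": 0,"wy": 0,"wz": 0,"fingers": 0},
    {"x": 0,"y": 0,"z": -0.1,"wx": 0,"wy": 0,"wz": 0,"fingers": 0},
    {"x": 0,"y": 0,"z": -3,"wx": 0,"wy": 0,"wz": 0,"fingers": 0},
    {"x": 0,"y": 0,"z": -7,"wx": 0,"wy": 0,"wz": 0,"fingers": 0},
    {"x": 0,"y": 0,"z": -10,"wx": 0,"wy": 0,"wz": 0,"fingers": 0},
    {"x": 0.3,"y": 5,"z": -10,"wx": 0,"wy": 0,"wz": 0,"fingers": 0},
    {"x": 0.6,"y": 10,"z": -10,"wx": 0,"wy": 0,"wz": 0,"fingers": 0},
    {"x": 0.8,"y": 15.1,"z": -10,"wx": 0,"wy": 0,"wz": 0,"fingers": 0},
    {"x": 0.8,"y": 15.1,"z": -10,"wx": 0,"wy": 0,"wz": 0,"fingers": 0}
  ]
}}

```text
time: 14.42
ee_pos: [0.4347, 0.2503, 0.2056]
tool_rot: [[-1.0, -0.004, -0.0], [-0.004, 1.0, -0.0], [0.0, -0.0, -1.0]]
wrist_force: [1.0, -0.8, -0.6]
width: 0.0938
finger_force: 0.0
```

```bash
python3 - <<'E'
from h import *
c,M=cam("wrist"); save("w4",c["img"])
rims(c,M,dict(bm=(.436,.249,.06,.09),ysN=(.444,.097,.115,.15),ymN=(.444,.097,.085,.107)))
print(robot.get_obs()["ee_pos"])
c,M=cam("side"); save("s4",c["img"])
rims(c,M,dict(ysN=(.444,.095,.115,.15)))
E
```

```text
bm top 0.0793 enc [0.436  0.2504] 0.0318 fit [0.4357 0.2504] n 558
ysN top 0.1308 enc [0.4435 0.0978] 0.024 fit [0.4435 0.0985] n 627
ymN top 0.1058 enc [0.4429 0.0989] 0.0314 fit [0.4414 0.1013] n 441
[0.43487134 0.2487899  0.20559274]
ysN top 0.1295 enc [0.4437 0.0933] 0.0247 fit [0.4431 0.0924] n 64
```

View pics/w4.png

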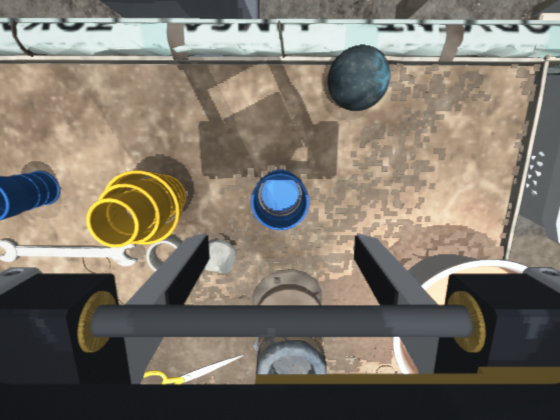

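The yellow set is fully nested at (140,205), with its rims at 72, 100 and 128 mm. Blue mid is centred at (281,199). Grasp it.

{"name": "step_arm", "arguments": {
  "newtons": 12,
  "plan": [
    {"x": -0.1,"y": 0,"z": 6,"wx": 0,"wy": 0,"wz": 0,"fingers": 0},
    {"x": -0.1,"y": 0,"z": 11,"wx": 0,"wy": 0,"wz": 0,"fingers": 0},
    {"x": -0.1,"y": 0,"z": 14,"wx": 0,"wy": 0,"wz": 0,"fingers": 0},
    {"x": -0.1,"y": 0,"z": 15.2,"wx": 0,"wy": 0,"wz": 0,"fingers": 0},
    {"x": -0.1,"y": 0,"z": 15.2,"wx": 0,"wy": 0,"wz": 0,"fingers": 0.2},
    {"x": -0.1,"y": 0,"z": 15.2,"wx": 0,"wy": 0,"wz": 0,"fingers": 0.3},
    {"x": -0.1,"y": 0,"z": 15.2,"wx": 0,"wy": 0,"wz": 0,"fingers": 0.5},
    {"x": -0.1,"y": 0,"z": 15.2,"wx": 0,"wy": 0,"wz": 0,"fingers": 0.5},
    {"x": -0.1,"y": 0,"z": 15.2,"wx": 0,"wy": 0,"wz": 0,"fingers": 0.5}
  ]
}}

```text
time: 15.65
ee_pos: [0.4368, 0.2482, 0.0548]
tool_rot: [[-1.0, -0.0, 0.002], [-0.0, 1.0, 0.001], [-0.002, 0.001, -1.0]]
wrist_force: [-0.4, 0.5, 6.8]
width: 0.0635
finger_force: 12.0
```

{"name": "step_arm", "arguments": {
  "plan": [
    {"x": 0,"y": 0,"z": -3,"wx": 0,"wy": 0,"wz": 0,"fingers": 0.5},
    {"x": 0,"y": 0,"z": -8,"wx": 0,"wy": 0,"wz": 0,"fingers": 0.5},
    {"x": 0,"y": 0,"z": -13,"wx": 0,"wy": 0,"wz": 0,"fingers": 0.5},
    {"x": 0,"y": -2,"z": -18,"wx": 0,"wy": 0,"wz": 0,"fingers": 0.5},
    {"x": -1,"y": -6,"z": -19,"wx": 0,"wy": 0,"wz": 0,"fingers": 0.5},
    {"x": -2,"y": -11,"z": -19,"wx": 0,"wy": 0,"wz": 0,"fingers": 0.5},
    {"x": -3,"y": -16,"z": -19,"wx": 0,"wy": 0,"wz": 0,"fingers": 0.5},
    {"x": -4,"y": -21,"z": -19,"wx": 0,"wy": 0,"wz": 0,"fingers": 0.5},
    {"x": -5,"y": -26,"z": -19,"wx": 0,"wy": 0,"wz": 0,"fingers": 0.5},
    {"x": -6,"y": -31,"z": -19,"wx": 0,"wy": 0,"wz": 0,"fingers": 0.5},
    {"x": -7,"y": -36,"z": -19,"wx": 0,"wy": 0,"wz": 0,"fingers": 0.5},
    {"x": -8,"y": -41,"z": -19,"wx": 0,"wy": 0,"wz": 0,"fingers": 0.5},
    {"x": -9,"y": -46,"z": -18,"wx": 0,"wy": 0,"wz": 0,"fingers": 0.5},
    {"x": -10,"y": -50.4,"z": -17,"wx": 0,"wy": 0,"wz": 0,"fingers": 0.5},
    {"x": -10,"y": -50.4,"z": -17,"wx": 0,"wy": 0,"wz": 0,"fingers": 0.5},
    {"x": -10,"y": -50.4,"z": -17,"wx": 0,"wy": 0,"wz": 0,"fingers": 0.5}
  ]
}}

```text
time: 17.65
ee_pos: [0.5363, -0.2555, 0.2239]
tool_rot: [[-1.0, -0.0, -0.0], [-0.0, 1.0, 0.0], [0.0, 0.0, -1.0]]
wrist_force: [-0.0, 0.2, -1.2]
width: 0.0637
finger_force: 12.0
```

```bash
python3 - <<'E'
from h import *
c,M=cam("wrist"); p=robot.get_obs()["ee_pos"]; print(p); save("w5",c["img"])
held(c,M,p[0],p[1],p[2]+.022,"b",.0315)
rims(c,M,dict(bw=(.45,-.256,.06,.085),bs=(.434,-.065,.06,.095)))
E
```

```text
[ 0.53637769 -0.25518639  0.22429556]
held rim 0.2482 c [ 0.5359 -0.2549] 0.0321 n 1857 tilt [-0.011  0.01 ]
bw top 0.0751 enc [ 0.4504 -0.2545] 0.0422 fit [ 0.4505 -0.2544] n 878
bs top 0.0815 enc [ 0.4352 -0.0635] 0.024 fit [ 0.4352 -0.0639] n 530
```

View pics/w5.png

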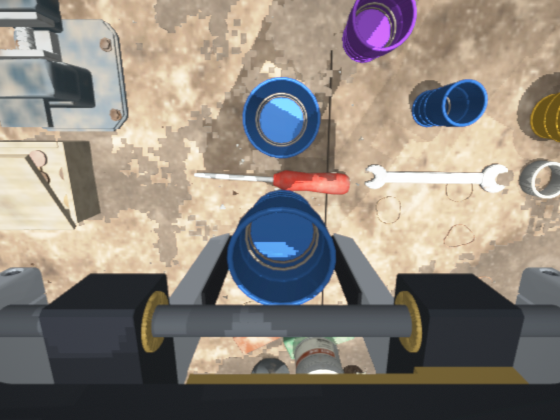

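Blue mid is held upright at (282,250), and blue wide is at (282,117) with nothing around it. Insert.

{"name": "step_arm", "arguments": {
  "plan": [
    {"x": 4.5,"y": -0.05,"z": 0,"wx": 0,"wy": 0,"wz": 0,"fingers": 0.5},
    {"x": 8.6,"y": -0.05,"z": 0,"wx": 0,"wy": 0,"wz": 0,"fingers": 0.5},
    {"x": 8.6,"y": -0.05,"z": 2,"wx": 0,"wy": 0,"wz": 0,"fingers": 0.5},
    {"x": 8.6,"y": -0.05,"z": 6,"wx": 0,"wy": 0,"wz": 0,"fingers": 0.5},
    {"x": 8.6,"y": -0.05,"z": 9,"wx": 0,"wy": 0,"wz": 0,"fingers": 0.5},
    {"x": 8.6,"y": -0.05,"z": 11,"wx": 0,"wy": 0,"wz": 0,"fingers": 0.5},
    {"x": 8.6,"y": -0.05,"z": 12.5,"wx": 0,"wy": 0,"wz": 0,"fingers": 0.5},
    {"x": 8.6,"y": -0.05,"z": 13.6,"wx": 0,"wy": 0,"wz": 0,"fingers": 0.5},
    {"x": 8.6,"y": -0.05,"z": 14.1,"wx": 0,"wy": 0,"wz": 0,"fingers": 0.5},
    {"x": 8.6,"y": -0.05,"z": 14.1,"wx": 0,"wy": 0,"wz": 0,"fingers": 0.5}
  ]
}}

```text
time: 18.95
ee_pos: [0.4505, -0.2565, 0.0831]
tool_rot: [[-1.0, -0.0, 0.0], [-0.0, 1.0, -0.0], [-0.0, -0.0, -1.0]]
wrist_force: [0.1, 0.2, -1.4]
width: 0.0636
finger_force: 12.0
```

{"name": "step_arm", "arguments": {
  "plan": [
    {"x": 0,"y": 0,"z": 0.2,"wx": 0,"wy": 0,"wz": 0,"fingers": 0.5},
    {"x": 0,"y": 0,"z": 0.4,"wx": 0,"wy": 0,"wz": 0,"fingers": 0.5},
    {"x": 0,"y": 0,"z": 0.55,"wx": 0,"wy": 0,"wz": 0,"fingers": 0.5},
    {"x": 0,"y": 0,"z": 0.55,"wx": 0,"wy": 0,"wz": 0,"fingers": 0.5}
  ]
}}

```text
time: 19.45
ee_pos: [0.4509, -0.2566, 0.0785]
tool_rot: [[-1.0, -0.0, 0.001], [-0.0, 1.0, -0.0], [-0.001, -0.0, -1.0]]
wrist_force: [-1.9, 4.3, 10.3]
width: 0.0638
finger_force: 12.0
```

{"name": "step_arm", "arguments": {
  "plan": [
    {"x": 0,"y": 0,"z": 0,"wx": 0,"wy": 0,"wz": 0,"fingers": 0.5},
    {"x": 0,"y": 0,"z": 0,"wx": 0,"wy": 0,"wz": 0,"fingers": 0.2},
    {"x": 0,"y": 0,"z": 0,"wx": 0,"wy": 0,"wz": 0,"fingers": 0},
    {"x": 0,"y": 0,"z": 0,"wx": 0,"wy": 0,"wz": 0,"fingers": 0},
    {"x": 0,"y": 0,"z": 0,"wx": 0,"wy": 0,"wz": 0,"fingers": 0},
    {"x": 0,"y": 0,"z": -3,"wx": 0,"wy": 0,"wz": 0,"fingers": 0},
    {"x": 0,"y": 0,"z": -8,"wx": 0,"wy": 0,"wz": 0,"fingers": 0},
    {"x": 0,"y": 0,"z": -12.7,"wx": 0,"wy": 0,"wz": 0,"fingers": 0},
    {"x": 0.4,"y": 5,"z": -12.7,"wx": 0,"wy": 0,"wz": 0,"fingers": 0},
    {"x": 0.8,"y": 10,"z": -12.7,"wx": 0,"wy": 0,"wz": 0,"fingers": 0},
    {"x": 1.2,"y": 15,"z": -12.7,"wx": 0,"wy": 0,"wz": 0,"fingers": 0},
    {"x": 1.6,"y": 19.2,"z": -12.7,"wx": 0,"wy": 0,"wz": 0,"fingers": 0},
    {"x": 1.6,"y": 19.2,"z": -12.7,"wx": 0,"wy": 0,"wz": 0,"fingers": 0}
  ]
}}

```text
time: 21.08
ee_pos: [0.4342, -0.0627, 0.2047]
tool_rot: [[-1.0, -0.003, 0.001], [-0.003, 1.0, 0.0], [-0.001, 0.0, -1.0]]
wrist_force: [0.6, -1.7, 0.4]
width: 0.0942
finger_force: 0.0
```

```bash
python3 - <<'E'
from h import *
c,M=cam("wrist"); save("w6",c["img"])
rims(c,M,dict(bs=(.434,-.065,.06,.09),bmN=(.45,-.256,.085,.12)))
print(robot.get_obs()["ee_pos"])
E
```

```text
bs top 0.0812 enc [ 0.4352 -0.063 ] 0.0238 fit [ 0.4347 -0.063 ] n 415
bmN top 0.1028 enc [ 0.4499 -0.2548] 0.0321 fit [ 0.4498 -0.254 ] n 732
[ 0.43436654 -0.06393049  0.20465051]
```

View pics/w6.png

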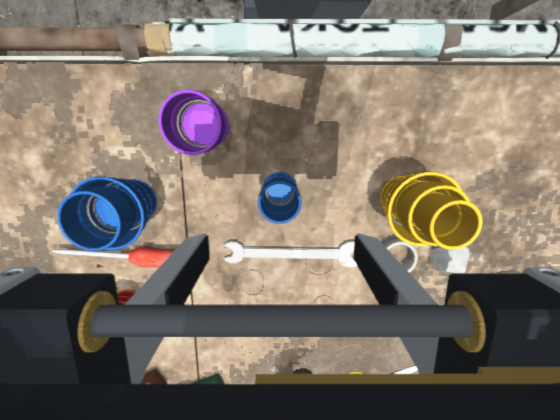

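Blue mid is home in blue wide at (105,215), with its rim at 100 mm. Blue slim is centred at (280,198). Grasp it.

{"name": "step_arm", "arguments": {
  "newtons": 12,
  "plan": [
    {"x": -0.05,"y": 0,"z": 6,"wx": 0,"wy": 0,"wz": 0,"fingers": 0},
    {"x": -0.05,"y": 0,"z": 11,"wx": 0,"wy": 0,"wz": 0,"fingers": 0.1},
    {"x": -0.05,"y": 0,"z": 14,"wx": 0,"wy": 0,"wz": 0,"fingers": 0.2},
    {"x": -0.05,"y": 0,"z": 14.9,"wx": 0,"wy": 0,"wz": 0,"fingers": 0.3},
    {"x": -0.05,"y": 0,"z": 14.9,"wx": 0,"wy": 0,"wz": 0,"fingers": 0.4},
    {"x": -0.05,"y": 0,"z": 14.9,"wx": 0,"wy": 0,"wz": 0,"fingers": 0.5},
    {"x": -0.05,"y": 0,"z": 14.9,"wx": 0,"wy": 0,"wz": 0,"fingers": 0.7},
    {"x": -0.05,"y": 0,"z": 14.9,"wx": 0,"wy": 0,"wz": 0,"fingers": 0.7},
    {"x": -0.05,"y": 0,"z": 14.9,"wx": 0,"wy": 0,"wz": 0,"fingers": 0.7}
  ]
}}

```text
time: 22.25
ee_pos: [0.4356, -0.0647, 0.0565]
tool_rot: [[-1.0, -0.0, 0.002], [-0.0, 1.0, -0.001], [-0.002, -0.001, -1.0]]
wrist_force: [-0.1, 1.2, 7.7]
width: 0.0456
finger_force: 12.0
```

{"name": "step_arm", "arguments": {
  "plan": [
    {"x": 0,"y": 0,"z": -3,"wx": 0,"wy": 0,"wz": 0,"fingers": 0.7},
    {"x": 0,"y": 0,"z": -8,"wx": 0,"wy": 0,"wz": 0,"fingers": 0.7},
    {"x": 0,"y": 0,"z": -13,"wx": 0,"wy": 0,"wz": 0,"fingers": 0.7},
    {"x": -2,"y": -3,"z": -17.4,"wx": 0,"wy": 0,"wz": 0,"fingers": 0.7},
    {"x": -4,"y": -7,"z": -17.4,"wx": 0,"wy": 0,"wz": 0,"fingers": 0.7},
    {"x": -6,"y": -11,"z": -17.4,"wx": 0,"wy": 0,"wz": 0,"fingers": 0.7},
    {"x": -8,"y": -15,"z": -17.4,"wx": 0,"wy": 0,"wz": 0,"fingers": 0.7},
    {"x": -10.1,"y": -19.2,"z": -17.4,"wx": 0,"wy": 0,"wz": 0,"fingers": 0.7},
    {"x": -10.1,"y": -19.2,"z": -17.4,"wx": 0,"wy": 0,"wz": 0,"fingers": 0.7},
    {"x": -10.1,"y": -19.2,"z": -17.4,"wx": 0,"wy": 0,"wz": 0,"fingers": 0.7}
  ]
}}

```text
time: 23.5
ee_pos: [0.5356, -0.2561, 0.2294]
tool_rot: [[-1.0, -0.0, -0.0], [-0.0, 1.0, 0.0], [0.0, 0.0, -1.0]]
wrist_force: [-0.2, 0.2, -0.3]
width: 0.046
finger_force: 12.0
```

```bash
python3 - <<'E'
from h import *
c,M=cam("wrist"); p=robot.get_obs()["ee_pos"]; print(p)
held(c,M,p[0],p[1],p[2]+.021,"b",.0235)
rims(c,M,dict(bmN=(.45,-.256,.085,.12)))
E
```

```text
[ 0.53563992 -0.25572026  0.22969677]
held rim 0.2539 c [ 0.535  -0.2553] 0.024 n 1383 tilt [-0.01   0.002]
bmN top 0.1033 enc [ 0.4502 -0.2549] 0.0316 fit [ 0.4502 -0.255 ] n 668
```

{"name": "step_arm", "arguments": {
  "plan": [
    {"x": 4.5,"y": 0,"z": 0,"wx": 0,"wy": 0,"wz": 0,"fingers": 0.7},
    {"x": 8.5,"y": 0,"z": 0,"wx": 0,"wy": 0,"wz": 0,"fingers": 0.7},
    {"x": 8.5,"y": 0,"z": 0,"wx": 0,"wy": 0,"wz": 0,"fingers": 0.7},
    {"x": 8.5,"y": 0,"z": 4,"wx": 0,"wy": 0,"wz": 0,"fingers": 0.7},
    {"x": 8.5,"y": 0,"z": 6,"wx": 0,"wy": 0,"wz": 0,"fingers": 0.7},
    {"x": 8.5,"y": 0,"z": 8,"wx": 0,"wy": 0,"wz": 0,"fingers": 0.7},
    {"x": 8.5,"y": 0,"z": 10,"wx": 0,"wy": 0,"wz": 0,"fingers": 0.7},
    {"x": 8.5,"y": 0,"z": 11,"wx": 0,"wy": 0,"wz": 0,"fingers": 0.7},
    {"x": 8.5,"y": 0,"z": 11.7,"wx": 0,"wy": 0,"wz": 0,"fingers": 0.7},
    {"x": 8.5,"y": 0,"z": 11.7,"wx": 0,"wy": 0,"wz": 0,"fingers": 0.7}
  ]
}}

```text
time: 24.8
ee_pos: [0.451, -0.2564, 0.1125]
tool_rot: [[-1.0, -0.0, 0.0], [-0.0, 1.0, -0.0], [-0.0, -0.0, -1.0]]
wrist_force: [0.0, -0.1, -0.7]
width: 0.0459
finger_force: 12.0
```

{"name": "step_arm", "arguments": {
  "plan": [
    {"x": 0,"y": 0,"z": 0.2,"wx": 0,"wy": 0,"wz": 0,"fingers": 0.7},
    {"x": 0,"y": 0,"z": 0.4,"wx": 0,"wy": 0,"wz": 0,"fingers": 0.7},
    {"x": 0,"y": 0,"z": 0.55,"wx": 0,"wy": 0,"wz": 0,"fingers": 0.7},
    {"x": 0,"y": 0,"z": 0.55,"wx": 0,"wy": 0,"wz": 0,"fingers": 0.7}
  ]
}}

```text
time: 25.3
ee_pos: [0.4508, -0.2565, 0.1069]
tool_rot: [[-1.0, -0.0, -0.0], [-0.0, 1.0, 0.0], [0.0, 0.0, -1.0]]
wrist_force: [0.5, -0.5, -0.9]
width: 0.0453
finger_force: 12.0
```

{"name": "step_arm", "arguments": {
  "plan": [
    {"x": 0,"y": 0,"z": 0.1,"wx": 0,"wy": 0,"wz": 0,"fingers": 0.7},
    {"x": 0,"y": 0,"z": 0.18,"wx": 0,"wy": 0,"wz": 0,"fingers": 0.7},
    {"x": 0,"y": 0,"z": 0.18,"wx": 0,"wy": 0,"wz": 0,"fingers": 0.7}
  ]
}}

```text
time: 25.68
ee_pos: [0.4516, -0.2567, 0.1064]
tool_rot: [[-1.0, -0.0, 0.002], [-0.0, 1.0, -0.001], [-0.002, -0.001, -1.0]]
wrist_force: [0.5, 3.2, 11.0]
width: 0.0457
finger_force: 12.0
```

Contact at the home height. Release, retreat and check.

{"name": "step_arm", "arguments": {
  "plan": [
    {"x": 0,"y": 0,"z": -0.05,"wx": 0,"wy": 0,"wz": 0,"fingers": 0.7},
    {"x": 0,"y": 0,"z": -0.05,"wx": 0,"wy": 0,"wz": 0,"fingers": 0.4},
    {"x": 0,"y": 0,"z": -0.05,"wx": 0,"wy": 0,"wz": 0,"fingers": 0.2},
    {"x": 0,"y": 0,"z": -0.05,"wx": 0,"wy": 0,"wz": 0,"fingers": 0},
    {"x": 0,"y": 0,"z": -0.05,"wx": 0,"wy": 0,"wz": 0,"fingers": 0},
    {"x": 0,"y": 0,"z": -0.05,"wx": 0,"wy": 0,"wz": 0,"fingers": 0},
    {"x": 0,"y": 0,"z": -3,"wx": 0,"wy": 0,"wz": 0,"fingers": 0},
    {"x": 0,"y": 0,"z": -8,"wx": 0,"wy": 0,"wz": 0,"fingers": 0},
    {"x": 0,"y": 0,"z": -12,"wx": 0,"wy": 0,"wz": 0,"fingers": 0},
    {"x": 0,"y": 5,"z": -14,"wx": 0,"wy": 0,"wz": 0,"fingers": 0},
    {"x": 0,"y": 10,"z": -14,"wx": 0,"wy": 0,"wz": 0,"fingers": 0},
    {"x": 0,"y": 15,"z": -14,"wx": 0,"wy": 0,"wz": 0,"fingers": 0},
    {"x": 0,"y": 18,"z": -14,"wx": 0,"wy": 0,"wz": 0,"fingers": 0},
    {"x": 0,"y": 18,"z": -14,"wx": 0,"wy": 0,"wz": 0,"fingers": 0},
    {"x": 0,"y": 18,"z": -14,"wx": 0,"wy": 0,"wz": 0,"fingers": 0}
  ]
}}

```text
time: 27.55
ee_pos: [0.4509, -0.0771, 0.2452]
tool_rot: [[-1.0, -0.0, 0.0], [-0.0, 1.0, -0.0], [-0.0, -0.0, -1.0]]
wrist_force: [0.6, 0.4, -0.6]
width: 0.0941
finger_force: 0.0
```

```bash
python3 - <<'E'
from h import *
c,M=cam("wrist")
rims(c,M,dict(bsN=(.45,-.256,.115,.15),bmN=(.45,-.256,.085,.107),ysN=(.444,.097,.115,.15)))
c,M=cam("side"); save("s7",c["img"])
rims(c,M,dict(bsN=(.45,-.258,.115,.15),ysN=(.444,.095,.115,.15),bw=(.45,-.258,.06,.0745),yw=(.444,.095,.06,.0745),red=(.6096,-.2865,.06,.09)))
E
```

```text
bsN top 0.1308 enc [ 0.4506 -0.2547] 0.0241 fit [ 0.4505 -0.254 ] n 501
bmN top 0.1059 enc [ 0.4496 -0.2537] 0.0314 fit [ 0.4485 -0.2513] n 340
ysN top 0.1314 enc [0.4437 0.0975] 0.024 fit [0.4435 0.0971] n 517
bsN top 0.1299 enc [ 0.4502 -0.2593] 0.0243 fit [ 0.45   -0.2597] n 127
ysN top 0.1292 enc [0.4446 0.0926] 0.0245 fit [0.4433 0.0924] n 64
bw top 0.0738 enc [ 0.4496 -0.2594] 0.0423 fit [ 0.4498 -0.2599] n 161
yw top 0.0736 enc [0.4435 0.0918] 0.0424 fit [0.4443 0.0933] n 95
red top 0.0775 enc [ 0.6088 -0.2872] 0.0327 fit [ 0.609  -0.2873] n 147
```

View pics/s7.png

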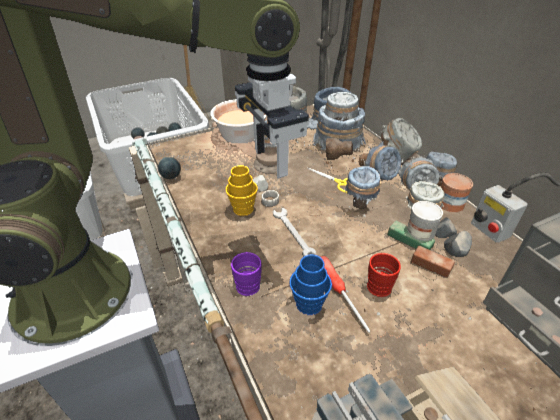

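Both stacks stand upright and fully nested: yellow at (241,190) and blue at (311,285). The wide pots, the red pot (383,275) and the purple pot (246,273) are where they were, and the robot is clear. Hand in.

```bash
python3 -c "
from workcell import robot; print(robot.sign_off())"
```

```text
the job is handed in; nothing more can be done
None
```

The yellow and blue sets are each nested upright and fully home, with pushes of about 15 N at most. The wide, red and purple pots are where they were, and the job was handed in at about 28 s of the 106 s allowed.

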